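# Put the portable speaker back in its cradle and turn it off

## Robot

A 6-joint arm with a two-finger parallel gripper is mounted at the origin on a cart in front of the work surface, level with it; the furniture and walls round the work are solid. World frame = base frame: x ahead of the robot, y to its left, z up, the work surface at z = 0. Lengths are in m, angles in degrees, forces in N, time in s.
With the tool pointing down it reaches from about 0.4 to 0.825 m from the base axis. Payload 7 kg.
Tool frame: the origin (TCP) lies at the very end of the fingers, on their centre line; the grasp point (between the pads) lies 19 mm behind it; z points along the fingers, y is the line along which they close (so a half turn about z gives the same grasp; the last joint's range is limited). The gripper opens to 88 mm and grips with 3 to 60 N. Pads are 19 mm wide; open, the fingers measure 130 mm over their backs; the gripper's body (78 mm by 193 mm) begins 47 mm behind the grasp point.
Start: joints at [89.731, 20.546, 0.682, 0, -70.136, -16.507], TCP at [0.195, 0.646, 0.227] pointing down, gripper open.
Joint ranges: [-176.03, 176.03], [-82.01, 121.73], [-58.28, 71.71], [-173.87, 95.51], [-174.79, -0.11], [-173.66, 173.66]. Speed limits (degrees/s): [136.94, 136.94, 172.46, 180, 180, 180].

## Interface

Orientations are given as [roll, pitch, yaw] about the fixed x, y, z axes, in that order (R = Rz(yaw) Ry(pitch) Rx(roll)).
In Python, from plant import r gives the robot as it stands. The module is installed in compiled form; this text tells all that it offers.
- The arm moves only by the tool jog_arm, never from a script. Its arguments are lists of equal length, an entry for each row: "travel": the shift along the tool's x, y, z each as a share of 50 cm, from -1 to 1, a list of three; "dr": the turn, a rotation vector about the tool's x, y, z each as a share of 360 degrees, from -1 to 1, a list of three; "claw": the opening, from 0 (shut) to 1 (fully open). A call has exactly 10 rows; each row is the pose to reach, as a shift and turn from the pose commanded when the call began, along the tool's axes at that moment, turning the shorter way round; what a row does not reach only later rows make up. A row lasts 1/8 s, in which the tool goes at most 62.5 mm and 10.7 degrees, less where a joint would pass 70% of its speed; a pose out of reach is approached as far as the arm can. A call with a number of a shift or a turn outside -1 to 1 is refused whole. A call with a gripper value outside its range is refused whole. The fingers move at their own pace and stop on an object; "newtons" is the grip in N (left out, the last holds). Time passes only in rows, so rows that repeat a pose let the fingers close, or fill a call up. It gives the time, the measured TCP pose, the force, the opening and the grip force at its end, in the units of the state.
- r.get_state(): the state, without advancing time (a new reading comes with each control period).
- r.capture(name): name is "scene" or "top"; returns a dict with "pixels" (420x560x3 uint8, red, green, blue), "range_z" (420x560 float32, m along the optical axis (not along the pixel's ray), 0 where there is no reading), "fx", "fy", "cx", "cy" (pixels), "position" and "attitude" of the camera in the world. Camera axes: x right, y up, looking along -z (the intrinsics and any distortion apply to the point x, -y, -z); pixel columns grow to the right and rows downward; lengths in m; the calibration is good to about 2 mm. A picture is of the moment at which its call begins.
- r.close_job(): hands the job in; it is judged then, once.
Trained networks look in the newest picture that a camera, given by its name, has taken for a name from the list of things; names that differ only in an ending like _2 or _b are one class to them, and where a whole thing is asked for, a point or a joint stands for the part that bears it (a point fixed in the world has none). Each returns a list of dicts, best first, with "conf" (0 to 1); they miss things now and then, are a little off and sometimes report something else, mostly with a low value. They report only what shows in the picture. A call takes as long as a camera call.
- r.boxes_of(name, camera): "extent" ([left, top, right, bottom] in pixels, round what is visible of it).
- r.regions_of(name, camera): "pixels" (420x560 bool, what is visible of it) and "extent" ([left, top, right, bottom] in pixels, round what is visible of it).
- r.tip_of(name, camera): "at" ([column, row] in pixels: a listed point, or the origin of a listed thing).
The state is a dict: "time_s": time; "joints": joint angles; "qd": joint speeds; "joint_torque": joint torques, N m; "tcp_pos": TCP position; "eef_rot": TCP orientation; "contact_force": force on the tool from outside, world axes, zero at the start; "moment": the same for the moment, N m; "gripper_width": finger opening in m; "gripper_force": force on a finger pad.
Only numpy, scipy, OpenCV 4.12 (cv2) and the standard library are available. Lean on these libraries where they do the work, as an engineer would, in place of code of your own. Each camera call takes 0.05 s, during which the arm holds its last target. There are 200 camera calls.

## Task

Put the portable loudspeaker back in its charging cradle (it has a carrying handle): set it down gently, upright and flat on the cradle floor, either way round. Turn its volume knob anticlockwise as far as it goes, to the off stop, letting go and taking it again as needed. Leave the phone, stapler and tape where they are.

Things in the scene. Friction and masses are not known exactly. Their poses are not given: they have to be found in the camera images.
- speaker: Portable loudspeaker, loose, 0.5 to 0.9 kg: a grey box 90 (x) x 200 (y) x 70 (z) mm standing upright on four rubber feet on the black desk mat (4 mm thick). Origin: centre of its underside; z up. Black slotted grille on its -x side. On top: carrying handle towards the -y end, volume knob towards the +y end. Its highest point, the top of the handle, is 113 mm up.
- handle (a point): Middle of the carrying handle's bar, at (0, -40, 107) mm in the speaker's frame; axes as the speaker's. The rubber bar lies along y, 92 mm long, 16 wide (x), 12 tall, on two end posts 68 mm apart, 30 mm free below the bar. It stands nearly over the centre of mass.
- knob_bar (a point): Grip point on the volume knob's axis, at (0, 62, 99.5) mm in the speaker's frame. Turns with the knob: z up, x along the grip bar to its pointer end (white line). The bar is 56 mm long (x), 12 thick (y), 26 tall; its top is 3 mm above this point, its foot 22 mm below, on a 58 mm round skirt. The nearest handle post is 56 mm from the axis.
- volume_knob (a joint): Volume knob angle in rad on the speaker: 0 is the off stop (fully anticlockwise seen from above), growing clockwise to 4.7 at full volume. It begins between 1.8 and 2.8. It turns stiffly (about 0.05 N m of friction, no spring) and stays where it is left.
- cradle: Charging cradle, fixed to the desk: a black shallow open tray, outside 126 (x) x 236 (y) x 18 (z) mm, walls 7 mm, so inside 112 x 222 mm; its floor is 7 mm above its underside and the rim 11 mm above that floor. Origin: centre of its underside, z up. The speaker goes in along the tray's y, either way round, 11 mm to spare all round.
- phone: Black phone lying flat, loose, 165 x 72 x 10 mm. Origin: centre of its underside. Bystander.
- stapler: Black stapler, loose, 135 x 36 x 50 mm. Origin: centre of its underside. Bystander.
- tape: Roll of brown tape, loose, 90 mm across, 48 mm high, lying flat. Origin: centre of its underside. Bystander.

How it is judged:
By the outcome, as a careful person would: the job done as asked, in the order asked, and still so for the second after the job is handed in, with the robot touching nothing.
It also fails if it takes over 70 s, if anything falls off the work surface, if the arm or the gripper's body presses on something with over 40 N, if the wrist force passes 120 N, or if a joint passes its speed limit or range.

## Working session

There is one attempt and no reset: what is moved stays moved. The work goes in short steps, Python scripts to look and compute and a tool call to move; the robot and the scene stay as the last step left them, time stands still between calls to the robot, and variables do not carry over. Pictures are saved under pics/ and viewed, at most 10 in all, crops included, and the job is handed in when it is done.

Besides the shell and the picture viewer there is one more tool, called after "Call:" as name(argument=value, ...), one argument or row to a line, values as JSON. jog_arm: Moves the arm, as the interface text tells. Its arguments: {"type":"object","properties":{"travel":{"type":"array"},"dr":{"type":"array"},"claw":{"type":"array"},"newtons":{"type":"number"}},"required":["travel","dr","claw"]}

```bash
mkdir -p pics
cat > h.py <<'E'
import numpy as np, cv2
from scipy.spatial.transform import Rotation as R
from plant import r
def rot(a):
    a=np.array(a,float)
    if a.shape==(3,3): return a
    if a.size==4: return R.from_quat(a).as_matrix()
    return R.from_euler('xyz',a,degrees=True).as_matrix()
def world(c,mask=None):
    v,u=np.mgrid[0:420,0:560]; z=c['range_z']
    p=np.stack([(u-c['cx'])/c['fx']*z,-(v-c['cy'])/c['fy']*z,-z],-1)
    return p@rot(c['attitude']).T+np.array(c['position'])
def ray(c,uv,h):
    d=rot(c['attitude'])@np.array([(uv[0]-c['cx'])/c['fx'],-(uv[1]-c['cy'])/c['fy'],-1])
    p=np.array(c['position']); return p+d*(h-p[2])/d[2]
def save(c,n): cv2.imwrite('pics/'+n,c['pixels'][:,:,::-1])
E
cat > a.py <<'E'
from h import *
s=r.get_state(); print({k:np.round(v,3).tolist() for k,v in s.items()})
ims=[]
for cam in('scene','top'):
    c=r.capture(cam); ims.append(c['pixels']); 
    print(cam,c['position'],c['attitude'],c['fx'],c['cx'],c['cy'],[k for k in c])
    W=world(c)
    np.savez(cam+'.npz',W=W,px=c['pixels'])
    for n in('speaker','cradle','phone','stapler','tape'):
        for g in r.regions_of(n,cam)[:2]:
            m=g['pixels']&(c['range_z']>0); P=W[m]
            if len(P)<10: continue
            print(n,round(g['conf'],2),np.round(g['extent']),len(P),np.round(np.percentile(P,[2,50,98],axis=0),3).tolist())
    for n in('handle','knob_bar','speaker','cradle'):
        for g in r.tip_of(n,cam)[:2]:
            u,v=np.round(g['at']).astype(int); print(n,round(g['conf'],2),u,v,np.round(W[v,u],3) if 0<=v<420 and 0<=u<560 else '')
    save(c,cam+'0.png')
E
python3 a.py
```

```text
{'time_s': 0.0, 'joints': [89.731, 20.592, 0.635, -0.02, -70.136, -16.506], 'qd': [0.057, -0.044, 0.05, -0.051, -0.025, -0.111], 'joint_torque': [0.001, -58.271, 29.305, 6.997, 0.007, -0.0], 'tcp_pos': [0.195, 0.646, 0.226], 'eef_rot': [179.906, -0.008, -16.782], 'contact_force': [-0.663, 0.353, 0.425], 'moment': [-0.016, 0.023, -0.022], 'gripper_force': 0.0, 'gripper_width': 0.088}
scene [ 0.01800554 -0.71823129  1.2366112 ] [ 38.30818457   0.97189633 -36.79735005] 466.3574152505824 279.2148410450088 208.55307756788466 ['pixels', 'range_z', 'fx', 'fy', 'cx', 'cy', 'position', 'attitude']
speaker 0.57 [168. 140. 226. 180.] 1772 [[0.37, 0.317, 0.011], [0.463, 0.378, 0.073], [0.552, 0.442, 0.118]]
cradle 0.95 [313. 292. 407. 370.] 3790 [[0.385, -0.463, 0.002], [0.498, -0.402, 0.008], [0.614, -0.341, 0.02]]
phone 0.78 [243. 234. 286. 285.] 1075 [[0.378, -0.134, 0.002], [0.422, -0.06, 0.01], [0.467, 0.024, 0.015]]
stapler 0.73 [253. 142. 276. 169.] 375 [[0.657, 0.238, 0.003], [0.672, 0.285, 0.04], [0.694, 0.359, 0.055]]
tape 0.85 [231. 160. 262. 190.] 556 [[0.533, 0.213, -0.002], [0.575,
[... 677 characters left out ...]
le 0.6 [382. 180. 428. 244.] 2347 [[0.385, -0.462, 0.001], [0.497, -0.404, 0.008], [0.611, -0.34, 0.022]]
phone 0.97 [281. 229. 332. 255.] 937 [[0.379, -0.134, 0.002], [0.423, -0.057, 0.01], [0.465, 0.022, 0.016]]
phone 0.31 [147. 203. 201. 261.] 1678 [[0.376, 0.321, 0.035], [0.463, 0.39, 0.076], [0.556, 0.464, 0.119]]
stapler 0.8 [183. 168. 224. 181.] 419 [[0.656, 0.237, 0.004], [0.672, 0.296, 0.044], [0.695, 0.362, 0.055]]
tape 0.57 [204. 188. 225. 215.] 175 [[0.531, 0.216, 0.009], [0.588, 0.262, 0.041], [0.617, 0.296, 0.053]]
handle 0.89 176 218 [0.503 0.378 0.116]
knob_bar 0.81 160 247 [0.41  0.431 0.111]
speaker 0.92 174 235 [0.453 0.394 0.076]
cradle 0.76 402 215 [ 0.499 -0.405  0.004]
```

```bash
cat > b.py <<'E'
from h import *
for cam in('top','scene'):
    W=np.load(cam+'.npz')['W']
    def box(lo,hi,zl,zh):
        m=(W[...,0]>lo[0])&(W[...,0]<hi[0])&(W[...,1]>lo[1])&(W[...,1]<hi[1])&(W[...,2]>zl)&(W[...,2]<zh)
        P=W[m]; (c,s,a)=cv2.minAreaRect((P[:,:2]*1000).astype(np.float32)); print(cam,len(P),np.round(c,1),np.round(s,1),round(a,2),'z',np.round(np.median(P[:,2]),4))
    box((.33,.27),(.6,.5),.066,.082)   # speaker top
    box((.44,.33),(.6,.43),.108,.125) # handle
    box((.36,.38),(.44,.48),.098,.125)# knob bar
    box((.33,-.5),(.67,-.3),.0135,.03) # cradle rim
    box((.35,-.5),(.65,-.3),.004,.011) # cradle floor
E
python3 b.py; python3 -c "
import cv2
a=cv2.imread('pics/top0.png');b=cv2.imread('pics/scene0.png')
k=cv2.resize(a[140:280,130:290],(640,560),interpolation=cv2.INTER_CUBIC)
cv2.imwrite('pics/k.png',k)"
```

```text
top 1185 [467.2 397.3] [ 93.8 198.9] 59.57 z 0.0757
top 147 [501.6 378. ] [17.5 90.2] 58.92 z 0.1165
top 73 [413.8 429.2] [14.9 54.6] 66.32 z 0.1078
top 468 [ 499.8 -409. ] [237.  165.6] 1.16 z 0.0179
top 1753 [ 499.4 -400.2] [297.9 199.3] 0.04 z 0.0071
scene 812 [467.8 397.8] [ 96.3 199.9] 59.5 z 0.0752
scene 130 [504.  379.2] [25.  90.3] 57.94 z 0.1158
scene 66 [414.8 429.3] [19.4 54.1] 73.97 z 0.1054
scene 681 [ 501.4 -395.1] [138.8 238.2] 89.36 z 0.0174
scene 2837 [ 499.7 -400.5] [297.4 198.9] 0.12 z 0.0071
```

View pics/k.png

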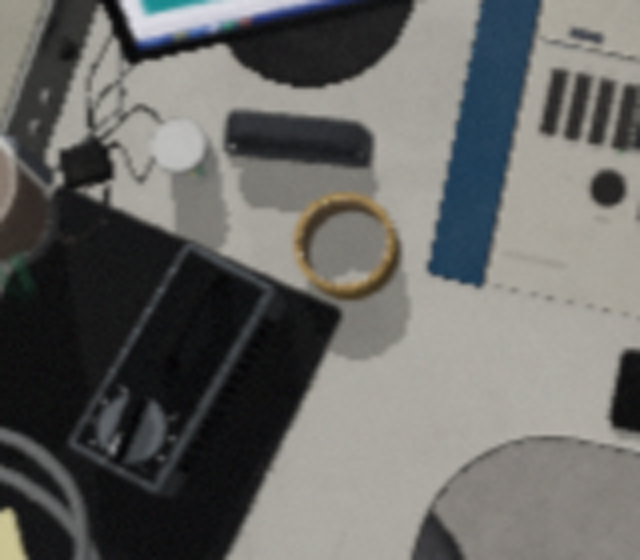

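View pics/scene0.png

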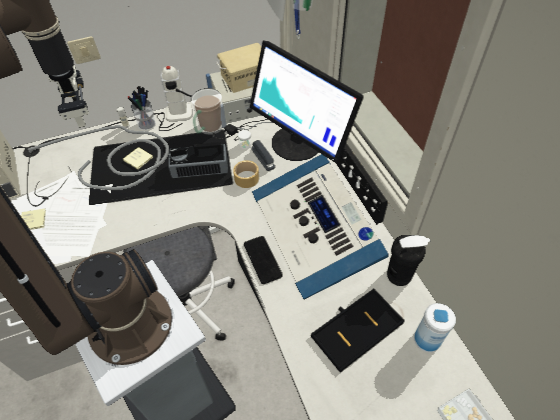

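Run:
```python
from h import *
P=np.concatenate([np.load(c+'.npz')['W'].reshape(-1,3) for c in('top','scene')])
print('cols y from .6 to -.6 step .06; max z cm')
for x in np.arange(.9,.25,-.05):
    row=[]
    for y in np.arange(.6,-.66,-.06):
        m=(abs(P[:,0]-x)<.025)&(abs(P[:,1]-y)<.03); row.append('%3d'%round(100*np.percentile(P[m,2],99)) if m.any() else ' --')
    print('%.2f'%x,' '.join(row))
W=np.load('top.npz')['W']
# cradle: rim points along edges
for c in('top','scene'):
    W=np.load(c+'.npz')['W'].reshape(-1,3)
    m=(W[:,2]>.0145)&(W[:,2]<.022)&(W[:,0]>.375)&(W[:,0]<.63)&(W[:,1]>-.475)&(W[:,1]<-.33);Q=W[m,:2]
    for nm,s in(('L',(Q[:,1]>-.36)),('R',(Q[:,1]<-.445)),('near',Q[:,0]<.405),('far',Q[:,0]>.595)):
        q=Q[s]; print(c,nm,len(q),np.round(np.median(q,0)*1000,1), np.round(np.degrees(np.polyfit(q[:,0],q[:,1],1)[0]),2) if nm in'LR' else '')
```

```text
cols y from .6 to -.6 step .06; max z cm
0.90  44  49  53  68  66  63  63  --  33  35  20  20  20  20  20  64  --  --  --  --  --
0.85  22  22  53  54  48  37  38  37  37  36  20  20  20  20  71  70  --  --  --  --  --
0.80  22  22  12  39  39  38  38  36  29  24  10  17  18  20  77  82  83  --  --  --  --
0.75  22  22  12  37  33  28  22  17  14  10  10  10  10  10  79  82  84  86  81  75  --
0.70  22  21   3  20  16   6   5   5   8   9   9   9  10  10  10  18  19  16   1  71  64
0.65  15  15   3   6   6   5   5   5   7   7   8   8   9   9   9   9  16   1  15  16  15
0.60  15  15  15   1   1   5   5   4   5   6   7   7   7   8   8   7   2   2  15  16  15
0.55  15  15   1   8  12   8   5   3   4   4   5   5   7   6   6   6   2   1   2   1   1
0.50   1   1   1  12  12   8   1   1   1   2   3   4   4   4   5   1   2   1   2   1   1
0.45   2   2   8  12   8   1   1   1   1   1   2   2   3   3   3   1   2   1   2   1   1
0.40   2   3   9  11   8   1   1   1   1   1   2   2   2   1   1   1   2   2   2   1   1
0.35   2   2   4   8   1   1   1   1 -74 -74 -44   1   1   1   1   1   1   1   1   1   1
0.30   2   2   4   1   1   1   1   0 -66 -73 -73 -74 -74 -74   1   1   1   1   1   1   1
top L 125 [ 495.1 -343.6] -0.97
top R 132 [ 499.4 -461.6] -0.59
top near 72 [ 386.5 -413.6] 
top far 76 [ 612.7 -412.5] 
scene L 204 [ 489.4 -342.8] -0.72
scene R 227 [ 493.3 -460.2] -0.68
scene near 139 [ 387.3 -404.2] 
scene far 125 [ 614.2 -408.8]
```

```bash
cat > go.py <<'E'
import sys
from h import *
# usage: go.py x y z yaw  (mm, deg)
x,y,z,w=map(float,sys.argv[1:5]); s=r.get_state()
p=np.array(s['tcp_pos'])*1000; A=rot(s['eef_rot'])
B=R.from_euler('xyz',[180,0,w],degrees=True).as_matrix()
t=A.T@(np.array([x,y,z])-p)
d=R.from_matrix(A.T@B).as_rotvec(degrees=True)
print('t',round(s['time_s'],2),'p',p.round(1),'rot',np.round(s['eef_rot'],2),'j',np.round(s['joints'],1),'F',np.round(s['contact_force'],1),'M',np.round(s['moment'],2),'w',round(s['gripper_width'],4),'gf',round(s['gripper_force'],1))
print('travel',(t/500).round(4),'dr',(d/360).round(4),'deg',d.round(1))
E
python3 go.py 502 378 200 -30.5
```

```text
t 1.0 p [194.8 646.3 226.6] rot [-180.      0.    -16.78] j [ 89.7  20.5   0.7  -0.  -70.1 -16.5] F [ 0.3 -0.8  0. ] M [-0.02  0.04 -0.06] w 0.0875 gf 0.0
travel [0.7431 0.3364 0.0532] dr [-0.      0.      0.0381] deg [-0.   0.  13.7]
```

Call:
jog_arm(
  travel=[
    [0.074, 0.034, 0.005],
    [0.15, 0.067, 0.01],
    [0.24, 0.11, 0.02],
    [0.34, 0.154, 0.025],
    [0.44, 0.2, 0.03],
    [0.54, 0.245, 0.04],
    [0.64, 0.29, 0.045],
    [0.71, 0.32, 0.05],
    [0.743, 0.336, 0.053],
    [0.743, 0.336, 0.053],
  ],
  dr=[
    [0, 0, 0.004],
    [0, 0, 0.008],
    [0, 0, 0.013],
    [0, 0, 0.018],
    [0, 0, 0.023],
    [0, 0, 0.028],
    [0, 0, 0.033],
    [0, 0, 0.036],
    [0, 0, 0.038],
    [0, 0, 0.038],
  ],
  claw=[1, 1, 1, 1, 1, 1, 1, 1, 1, 1],
)

```text
time_s: 2.25
tcp_pos: [0.5026, 0.3775, 0.1999]
eef_rot: [180.0, 0.0, -30.6]
contact_force: [-0.2, 0.9, -0.4]
gripper_width: 0.0877
gripper_force: 0.0
```

```bash
python3 go.py 502 378 93 -30.5
```

```text
t 2.25 p [502.6 377.5 199.9] rot [ 1.7998e+02  1.0000e-02 -3.0560e+01] j [ 54.7  17.2  -7.7  -0.  -65.1   4.8] F [-0.2  0.9 -0.4] M [ 0.04  0.   -0.07] w 0.0877 gf 0.0
travel [-0.0015 -0.0004  0.2137] dr [ 0.      0.     -0.0002] deg [ 0.   0.  -0.1]
```

Call:
jog_arm(
  travel=[
    [0, 0, 0.05],
    [0, 0, 0.11],
    [0, 0, 0.16],
    [0, 0, 0.2],
    [0, 0, 0.214],
    [0, 0, 0.214],
    [0, 0, 0.214],
    [0, 0, 0.214],
    [0, 0, 0.214],
    [0, 0, 0.214],
  ],
  dr=[
    [0, 0, 0],
    [0, 0, 0],
    [0, 0, 0],
    [0, 0, 0],
    [0, 0, 0],
    [0, 0, 0],
    [0, 0, 0],
    [0, 0, 0],
    [0, 0, 0],
    [0, 0, 0],
  ],
  claw=[1, 1, 1, 1, 1, 0.5, 0, 0, 0, 0],
  newtons=50,
)

```text
time_s: 3.5
tcp_pos: [0.5022, 0.3782, 0.0933]
eef_rot: [-180.0, -0.0, -30.5]
contact_force: [0.2, 1.2, 0.7]
gripper_width: 0.0431
gripper_force: 0.0
```

```bash
python3 go.py 502 378 103 -30.5
```

```text
t 3.5 p [502.2 378.2  93.3] rot [-179.98   -0.    -30.47] j [ 54.7  22.6 -15.    0.  -52.4   4.8] F [0.2 1.2 0.7] M [-0.02  0.02  0.01] w 0.0431 gf 0.0
travel [-0.0001  0.0005 -0.0194] dr [-0.0001 -0.      0.0001] deg [-0. -0.  0.]
```

Fingers still closing; finish closing, then lift slightly in the same call.

Call:
jog_arm(
  travel=[
    [0, 0, 0],
    [0, 0, 0],
    [0, 0, 0],
    [0, 0, 0],
    [0, 0, 0],
    [0, 0, 0],
    [0, 0, 0],
    [0, 0, -0.01],
    [0, 0, -0.02],
    [0, 0, -0.02],
  ],
  dr=[
    [0, 0, 0],
    [0, 0, 0],
    [0, 0, 0],
    [0, 0, 0],
    [0, 0, 0],
    [0, 0, 0],
    [0, 0, 0],
    [0, 0, 0],
    [0, 0, 0],
    [0, 0, 0],
  ],
  claw=[0, 0, 0, 0, 0, 0, 0, 0, 0, 0],
  newtons=50,
)

```text
time_s: 4.75
tcp_pos: [0.5016, 0.3776, 0.1028]
eef_rot: [179.9, 0.0, -30.5]
contact_force: [0.6, 0.3, -7.3]
gripper_width: 0.0155
gripper_force: 50.0
```

```bash
python3 go.py 502 378 253 -30.5
```

```text
t 4.75 p [501.6 377.6 102.8] rot [ 1.7993e+02  2.0000e-02 -3.0460e+01] j [ 54.8  22.  -14.5  -0.  -53.6   4.8] F [ 0.6  0.3 -7.3] M [-0.17 -0.38 -0.03] w 0.0155 gf 50.0
travel [ 2.000e-04 -7.000e-04 -3.004e-01] dr [0.0002 0.     0.0001] deg [0.1 0.  0. ]
```

Call:
jog_arm(
  travel=[
    [0, 0, -0.02],
    [0, 0, -0.05],
    [0, 0, -0.09],
    [0, 0, -0.13],
    [0, 0, -0.17],
    [0, 0, -0.21],
    [0, 0, -0.25],
    [0, 0, -0.28],
    [0, 0, -0.3],
    [0, 0, -0.3],
  ],
  dr=[
    [0, 0, 0],
    [0, 0, 0],
    [0, 0, 0],
    [0, 0, 0],
    [0, 0, 0],
    [0, 0, 0],
    [0, 0, 0],
    [0, 0, 0],
    [0, 0, 0],
    [0, 0, 0],
  ],
  claw=[0, 0, 0, 0, 0, 0, 0, 0, 0, 0],
)

```text
time_s: 6.0
tcp_pos: [0.5022, 0.3784, 0.2539]
eef_rot: [-179.9, -0.0, -30.5]
contact_force: [0.2, 0.6, -7.9]
gripper_width: 0.0152
gripper_force: 50.0
```

```bash
cat > c.py <<'E'
import sys
from h import *
n=sys.argv[1]; ims=[]
for cam in('scene','top'):
    c=r.capture(cam); W=world(c); np.savez(cam+'.npz',W=W,px=c['pixels'])
    for g in r.regions_of('speaker',cam)[:1]:
        e=np.array(g['extent']).astype(int); print(cam,'speaker',round(g['conf'],2),e)
    s=r.get_state(); t=np.array(s['tcp_pos'])*1000
    def pix(p):
        q=rot(c['attitude']).T@(p/1000-np.array(c['position'])); return c['cx']-c['fx']*q[0]/q[2],c['cy']+c['fy']*q[1]/q[2]
    u,v=map(int,pix(t)); a,b=max(0,min(560-100,u-50)),max(0,min(420-100,v-50))
    print(cam,'crop origin',a,b); ims.append(cv2.resize(c['pixels'][b:b+100,a:a+100],(400,400),interpolation=cv2.INTER_CUBIC))
cv2.imwrite('pics/'+n,np.hstack(ims)[:,:,::-1])
E
python3 c.py lift.png; python3 go.py 540 -402 253 -0.7
```

```text
scene speaker 0.62 [159 103 218 145]
scene crop origin 150 64
top speaker 0.77 [128 190 194 260]
top crop origin 114 160
t 6.2 p [501.7 377.9 252.1] rot [ 1.7991e+02  2.0000e-02 -3.0460e+01] j [ 54.8  15.4  -3.3  -0.  -71.4   4.8] F [ 0.1 -0.6 -7.2] M [-0.13 -0.15  0.06] w 0.0155 gf 50.0
travel [ 8.5670e-01  1.3056e+00 -1.0000e-04] dr [ 0.0002  0.0001 -0.0827] deg [  0.1   0.  -29.8]
```

View pics/lift.png

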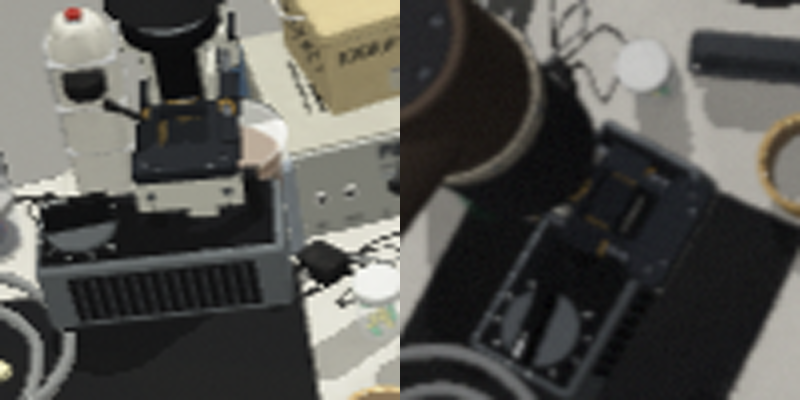

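Call:
jog_arm(
  travel=[
    [0.009, 0.013, 0],
    [0.026, 0.039, 0],
    [0.06, 0.091, 0],
    [0.103, 0.157, 0],
    [0.154, 0.235, 0],
    [0.206, 0.313, 0],
    [0.257, 0.392, 0],
    [0.309, 0.47, 0],
    [0.369, 0.561, 0],
    [0.428, 0.653, 0],
  ],
  dr=[
    [0, 0, -0.001],
    [0, 0, -0.003],
    [0, 0, -0.006],
    [0, 0, -0.01],
    [0, 0, -0.015],
    [0, 0, -0.02],
    [0, 0, -0.025],
    [0, 0, -0.03],
    [0, 0, -0.036],
    [0, 0, -0.041],
  ],
  claw=[0, 0, 0, 0, 0, 0, 0, 0, 0, 0],
)

```text
time_s: 7.45
tcp_pos: [0.5204, -0.0141, 0.2535]
eef_rot: [-180.0, -0.1, -15.6]
contact_force: [1.8, 0.6, -7.7]
gripper_width: 0.0156
gripper_force: 50.0
```

```bash
python3 go.py 540 -402 253 -0.7
```

```text
t 7.45 p [520.4 -14.1 253.5] rot [-1.7996e+02 -6.0000e-02 -1.5600e+01] j [ 20.1   4.9 -16.2   0.  -68.9  54.3] F [ 1.8  0.6 -7.7] M [-0.15 -0.76 -0.01] w 0.0156 gf 50.0
travel [0.2463 0.7366 0.0009] dr [-0.0001 -0.0002 -0.0414] deg [ -0.   -0.1 -14.9]
```

Call:
jog_arm(
  travel=[
    [0.03, 0.088, 0],
    [0.06, 0.177, 0],
    [0.089, 0.265, 0],
    [0.118, 0.354, 0],
    [0.147, 0.442, 0],
    [0.177, 0.53, 0],
    [0.204, 0.611, 0],
    [0.229, 0.685, 0],
    [0.241, 0.722, 0],
    [0.246, 0.737, 0],
  ],
  dr=[
    [0, 0, -0.005],
    [0, 0, -0.01],
    [0, 0, -0.015],
    [0, 0, -0.02],
    [0, 0, -0.025],
    [0, 0, -0.03],
    [0, 0, -0.035],
    [0, 0, -0.038],
    [0, 0, -0.04],
    [0, 0, -0.0414],
  ],
  claw=[0, 0, 0, 0, 0, 0, 0, 0, 0, 0],
)

```text
time_s: 8.7
tcp_pos: [0.5386, -0.4012, 0.2526]
eef_rot: [-180.0, 0.0, -0.9]
contact_force: [1.0, 0.3, -7.2]
gripper_width: 0.0153
gripper_force: 50.0
```

```bash
cat > d.py <<'E'
import sys
from h import *
zl,zh=map(float,sys.argv[1:3])
ims=[]
for cam in('scene','top'):
    c=r.capture(cam); W=world(c); np.savez(cam+'.npz',W=W,px=c['pixels'])
    m=(W[...,0]>.36)&(W[...,0]<.64)&(W[...,1]>-.5)&(W[...,1]<-.3)&(W[...,2]>zl)&(W[...,2]<zh)
    P=W[m]
    if len(P)>20:
        k=np.linalg.lstsq(np.c_[P[:,:2],np.ones(len(P))],P[:,2],rcond=None)[0]
        for _ in range(4):
            e=abs(P@np.r_[-k[:2],1]-k[2])<.004; k=np.linalg.lstsq(np.c_[P[e,:2],np.ones(e.sum())],P[e,2],rcond=None)[0]
        Q=P[e]; ce,sz,a=cv2.minAreaRect((Q[:,:2]*1000).astype(np.float32))
        print(cam,len(Q),'tilt x,y deg',np.degrees(np.arctan(k[:2])).round(2),'z',(Q[:,2].mean()*1000).round(1),'rect',np.round(ce,1),np.round(sz,1),round(a,2))
    g=r.tip_of('cradle',cam)[:1]; print([(np.round(q['at'],1),round(q['conf'],2),ray(c,q['at'],0).round(4)) for q in g])
    ims.append(c['pixels'][230:400,280:480] if cam=='scene' else c['pixels'][140:310,320:520])
cv2.imwrite('pics/'+sys.argv[3],cv2.resize(np.hstack(ims),(800,340),interpolation=cv2.INTER_CUBIC)[:,:,::-1])
E
python3 d.py .21 .255 over.png; python3 go.py 540 -402 120 -0.7
```

```text
scene 1448 tilt x,y deg [1.16 0.77] z 233.7 rect [ 497.7 -401.4] [ 88.7 197.9] 89.05
[(array([359.4, 328.7]), 0.94, array([ 0.5077, -0.4034,  0.    ]))]
top 684 tilt x,y deg [0.96 0.18] z 234.6 rect [ 468.9 -399.4] [ 89.1 140.9] 89.07
[]
t 8.9 p [ 539.5 -399.2  253.1] rot [-1.7998e+02 -1.0000e-02 -8.0000e-01] j [-19.9  19.4   2.5  -0.  -73.1 109.1] F [ 0.5  0.7 -6.4] M [ 0.02 -0.31 -0.05] w 0.0153 gf 50.0
travel [0.0011 0.0056 0.2663] dr [-0.0001 -0.     -0.0003] deg [-0.  -0.  -0.1]
```

View pics/over.png

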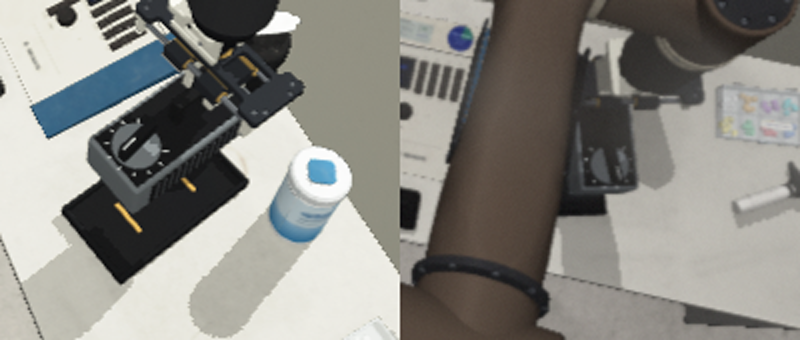

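Call:
jog_arm(
  travel=[
    [0.002, 0.001, 0.02],
    [0.004, 0.002, 0.06],
    [0.004, 0.002, 0.11],
    [0.004, 0.002, 0.16],
    [0.004, 0.002, 0.2],
    [0.004, 0.002, 0.235],
    [0.004, 0.002, 0.26],
    [0.004, 0.002, 0.275],
    [0.004, 0.002, 0.28],
    [0.004, 0.002, 0.28],
  ],
  dr=[
    [0, 0, 0],
    [0, -0.001, 0],
    [0, -0.002, 0],
    [0, -0.002, 0],
    [0, -0.002, 0],
    [0, -0.002, 0],
    [0, -0.002, 0],
    [0, -0.002, 0],
    [0, -0.002, 0],
    [0, -0.002, 0],
  ],
  claw=[0, 0, 0, 0, 0, 0, 0, 0, 0, 0],
)

```text
time_s: 10.15
tcp_pos: [0.542, -0.401, 0.1135]
eef_rot: [180.0, 0.7, -0.8]
contact_force: [-0.5, 0.3, -5.9]
gripper_width: 0.0155
gripper_force: 50.0
```

```bash
python3 d.py .075 .11 low.png; python3 go.py 540 -402 98 -0.7
```

```text
scene 1208 tilt x,y deg [0.48 0.82] z 95.4 rect [ 499.8 -400.8] [ 89.4 198. ] 89.27
[(array([358.8, 330.1]), 0.68, array([ 0.5035, -0.4055,  0.    ]))]
top 552 tilt x,y deg [0.31 1.07] z 96.2 rect [ 471.1 -401.3] [ 89.5 141. ] 88.53
[]
t 10.35 p [ 542.  -401.   113.7] rot [179.97   0.66  -0.79] j [-19.8  25.5  -7.2   0.3 -57.9 108.9] F [-0.5  0.6 -5.8] M [-0.04 -0.36 -0.02] w 0.0159 gf 50.0
travel [-0.0036  0.0021  0.0315] dr [ 0.0001  0.0018 -0.0003] deg [ 0.   0.7 -0.1]
```

View pics/low.png

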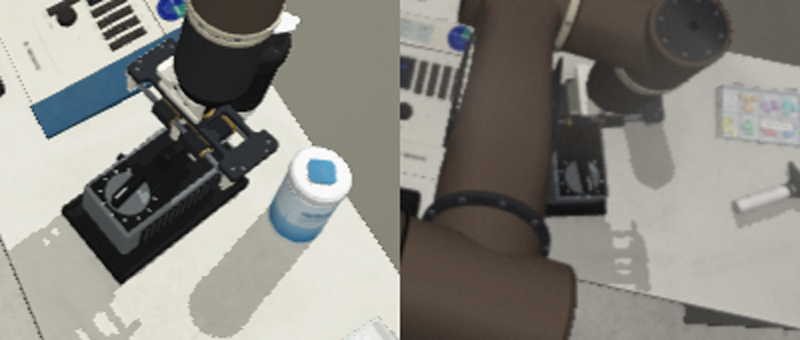

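Call:
jog_arm(
  travel=[
    [0, 0.001, 0.008],
    [0, 0.002, 0.016],
    [0, 0.002, 0.022],
    [0, 0.002, 0.026],
    [0, 0.002, 0.029],
    [0, 0.002, 0.031],
    [0, 0.002, 0.033],
    [0, 0.002, 0.034],
    [0, 0.002, 0.035],
    [0, 0.002, 0.036],
  ],
  dr=[
    [0, 0, 0],
    [0, 0, 0],
    [0, 0, 0],
    [0, 0, 0],
    [0, 0, 0],
    [0, 0, 0],
    [0, 0, 0],
    [0, 0, 0],
    [0, 0, 0],
    [0, 0, 0],
  ],
  claw=[0, 0, 0, 0, 0, 0, 0, 0, 0, 0],
)

```text
time_s: 11.6
tcp_pos: [0.5418, -0.4019, 0.0958]
eef_rot: [180.0, 0.7, -0.8]
contact_force: [-0.7, 3.1, 0.5]
gripper_width: 0.0154
gripper_force: 50.0
```

```bash
python3 go.py 540 -402 96 -0.7
```

```text
t 11.6 p [ 541.8 -401.9   95.8] rot [179.97   0.68  -0.77] j [-19.9  26.5  -8.2   0.3 -55.9 109. ] F [-0.7  3.1  0.5] M [ 0.82  0.01 -0.05] w 0.0154 gf 50.0
travel [-0.0037  0.0002 -0.0003] dr [ 0.0001  0.0019 -0.0002] deg [ 0.   0.7 -0.1]
```

Call:
jog_arm(
  travel=[
    [0, 0, 0.001],
    [0, 0, 0.002],
    [0, 0, 0.002],
    [0, 0, 0.002],
    [0, 0, 0.002],
    [0, 0, 0.002],
    [0, 0, 0.002],
    [0, 0, 0.002],
    [0, 0, 0.002],
    [0, 0, 0.002],
  ],
  dr=[
    [0, 0, 0],
    [0, 0, 0],
    [0, 0, 0],
    [0, 0, 0],
    [0, 0, 0],
    [0, 0, 0],
    [0, 0, 0],
    [0, 0, 0],
    [0, 0, 0],
    [0, 0, 0],
  ],
  claw=[0, 0, 0, 0.22, 0.26, 0.3, 0.4, 0.5, 0.6, 0.6],
  newtons=20,
)

```text
time_s: 12.85
tcp_pos: [0.5415, -0.4018, 0.094]
eef_rot: [-180.0, 0.7, -0.8]
contact_force: [0.6, 0.0, 0.1]
gripper_width: 0.0518
gripper_force: 0.0
```

```bash
python3 go.py 540 -402 230 -0.7
```

```text
t 12.85 p [ 541.5 -401.8   94. ] rot [-180.      0.72   -0.79] j [-19.9  26.6  -8.3   0.3 -55.8 109. ] F [0.6 0.  0.1] M [-0.07 -0.02  0.02] w 0.0518 gf 0.0
travel [-0.0064  0.0004 -0.2719] dr [-0.      0.002  -0.0003] deg [-0.   0.7 -0.1]
```

Call:
jog_arm(
  travel=[
    [0, 0, -0.02],
    [0, 0, -0.06],
    [0, 0, -0.11],
    [0, 0, -0.16],
    [0, 0, -0.21],
    [0, 0, -0.25],
    [0, 0, -0.27],
    [0, 0, -0.27],
    [0, 0, -0.27],
    [0, 0, -0.27],
  ],
  dr=[
    [0, 0, 0],
    [0, 0, 0],
    [0, 0, 0],
    [0, 0.001, 0],
    [0, 0.002, 0],
    [0, 0.002, 0],
    [0, 0.002, 0],
    [0, 0.002, 0],
    [0, 0.002, 0],
    [0, 0.002, 0],
  ],
  claw=[0.6, 0.6, 0.6, 0.6, 0.6, 0.6, 0.5, 0.5, 0.5, 0.5],
)

```text
time_s: 14.1
tcp_pos: [0.5428, -0.4016, 0.228]
eef_rot: [-180.0, 0.1, -0.8]
contact_force: [0.3, 0.1, 1.1]
gripper_width: 0.0436
gripper_force: 0.0
```

```bash
python3 d.py .06 .085 placed.png
cat > k.py <<'E'
from h import *
for cam in('scene','top'):
    c=r.capture(cam); W=world(c)
    for g in r.tip_of('knob_bar',cam)[:2]: print(cam,'knob',np.round(g['at'],1),round(g['conf'],2),ray(c,g['at'],.1065).round(4))
    m=(abs(W[...,0]-.438)<.04)&(abs(W[...,1]+.402)<.04)&(W[...,2]>.095)&(W[...,2]<.125)
    P=W[m]
    if len(P)>15:
        ce,sz,a=cv2.minAreaRect((P[:,:2]*1000).astype(np.float32)); q=P[:,:2]-P[:,:2].mean(0); w,v=np.linalg.eigh(q.T@q)
        print(len(P),'z',P[:,2].max().round(4),'ctr',np.round(ce,1),np.round(sz,1),round(a,1),'pca',np.degrees(np.arctan2(v[1,1],v[0,1])).round(1))
E
python3 k.py
python3 - <<'E'
import cv2
import numpy as np
d=np.load('scene.npz')['px'][270:370,300:420]
cv2.imwrite('pics/kn.png',cv2.resize(d,(720,600),interpolation=cv2.INTER_CUBIC)[:,:,::-1])
E
```

```text
scene 1492 tilt x,y deg [0.25 0.24] z 78.0 rect [ 500.3 -401.6] [ 89.4 198.6] 89.0
[(array([358.9, 331.4]), 0.78, array([ 0.5011, -0.4085,  0.    ]))]
top 375 tilt x,y deg [0.22 2.52] z 79.0 rect [ 475.7 -408.3] [ 78.4 151.8] 88.09
[]
scene knob [347.1 323.8] 0.58 [ 0.4495 -0.4016  0.1065]
scene knob [263.9 159.4] 0.53 [0.6231 0.2089 0.1065]
127 z 0.1163 ctr [ 439.4 -399.8] [56.7 12.7] 7.6 pca -172.6
top knob [408.7 225.7] 0.73 [ 0.4446 -0.3927  0.1065]
83 z 0.1176 ctr [ 437.3 -401.3] [54.6 13.5] 7.6 pca -171.6
```

View pics/kn.png

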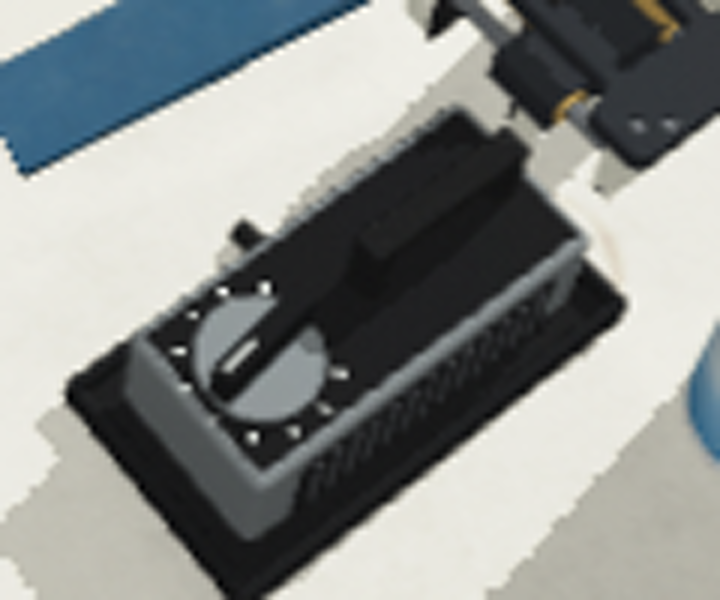

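Call:
jog_arm(
  travel=[
    [-0.01, 0, 0],
    [-0.04, 0, 0],
    [-0.08, 0, 0],
    [-0.12, 0, 0.01],
    [-0.16, 0.001, 0.03],
    [-0.19, 0.001, 0.05],
    [-0.205, 0.001, 0.07],
    [-0.209, 0.001, 0.09],
    [-0.209, 0.001, 0.1],
    [-0.209, 0.001, 0.1],
  ],
  dr=[
    [0, 0, 0.015],
    [0, 0, 0.042],
    [0, 0, 0.07],
    [0, 0, 0.098],
    [0, 0, 0.126],
    [0, 0, 0.154],
    [0, 0, 0.182],
    [0, 0, 0.21],
    [0, 0, 0.238],
    [0, 0, 0.266],
  ],
  claw=[0.5, 0.5, 0.5, 0.5, 0.5, 0.5, 0.5, 0.5, 0.5, 0.5],
  newtons=15,
)

```text
time_s: 15.75
tcp_pos: [0.4384, -0.4008, 0.1787]
eef_rot: [180.0, 0.0, -96.9]
contact_force: [0.7, -0.1, -0.4]
gripper_width: 0.0441
gripper_force: 0.0
```

```bash
python3 go.py 438.3 -400.7 89.5 -172.4; python3 k.py
```

```text
t 15.75 p [ 438.4 -400.8  178.7] rot [ 1.7997e+02  1.0000e-02 -9.6890e+01] j [-23.6  15.  -13.7  -0.  -61.3  16.7] F [ 0.7 -0.1 -0.4] M [ 0.08 -0.05 -0.05] w 0.0441 gf 0.0
travel [-1.000e-04  2.000e-04  1.784e-01] dr [ 1.000e-04 -0.000e+00  2.098e-01] deg [ 0.  -0.  75.5]
scene knob [345.8 325.3] 0.6 [ 0.4441 -0.4026  0.1065]
122 z 0.1168 ctr [ 438.5 -400.2] [58.7 12.8] 8.2 pca -175.1
top knob [412.7 230.6] 0.51 [ 0.4276 -0.4042  0.1065]
52 z 0.1148 ctr [ 436.6 -400.8] [11.2 52.5] 88.9 pca 178.2
```

Call:
jog_arm(
  travel=[
    [0, 0, 0],
    [0, 0, 0],
    [0, 0, 0],
    [0, 0, 0.01],
    [0, 0, 0.03],
    [0, 0, 0.05],
    [0, 0, 0.07],
    [0, 0, 0.09],
    [0, 0, 0.11],
    [0, 0, 0.12],
  ],
  dr=[
    [0, 0, 0.028],
    [0, 0, 0.056],
    [0, 0, 0.084],
    [0, 0, 0.112],
    [0, 0, 0.14],
    [0, 0, 0.168],
    [0, 0, 0.19],
    [0, 0, 0.205],
    [0, 0, 0.21],
    [0, 0, 0.21],
  ],
  claw=[0.5, 0.5, 0.5, 0.5, 0.5, 0.5, 0.5, 0.5, 0.5, 0.5],
)

```text
time_s: 17.2
tcp_pos: [0.4385, -0.4008, 0.1185]
eef_rot: [180.0, -0.0, -172.0]
contact_force: [0.1, -0.3, 0.3]
gripper_width: 0.0435
gripper_force: 0.0
```

Call:
jog_arm(
  travel=[
    [0, 0, 0.02],
    [0, 0, 0.04],
    [0, 0, 0.052],
    [0, 0, 0.058],
    [0, 0, 0.058],
    [0, 0, 0.058],
    [0, 0, 0.058],
    [0, 0, 0.058],
    [0, 0, 0.058],
    [0, 0, 0.058],
  ],
  dr=[
    [0, 0, 0],
    [0, 0, 0],
    [0, 0, 0],
    [0, 0, 0],
    [0, 0, 0],
    [0, 0, 0],
    [0, 0, 0],
    [0, 0, 0],
    [0, 0, 0],
    [0, 0, 0],
  ],
  claw=[0.5, 0.5, 0.5, 0.5, 0.2, 0, 0, 0, 0, 0],
  newtons=15,
)

```text
time_s: 18.45
tcp_pos: [0.4385, -0.4006, 0.09]
eef_rot: [180.0, -0.0, -172.1]
contact_force: [0.2, 2.8, 1.9]
gripper_width: 0.0117
gripper_force: 15.0
```

```bash
python3 go.py 438.3 -400.7 89.5 -172.4
```

```text
t 18.45 p [ 438.5 -400.6   90. ] rot [ 1.7998e+02 -1.0000e-02 -1.7215e+02] j [-23.6  20.  -19.7  -0.  -50.3 -58.6] F [0.2 2.8 1.9] M [ 1.08 -0.01  0.01] w 0.0117 gf 15.0
travel [ 0.0005 -0.0001  0.0011] dr [ 0.0001 -0.      0.0007] deg [ 0.  -0.   0.3]
```

Call:
jog_arm(
  travel=[
    [0, 0, 0],
    [0, 0, 0],
    [0, 0, 0],
    [0, 0, 0],
    [0, 0, 0],
    [0, 0, 0],
    [0, 0, 0],
    [0, 0, 0],
    [0, 0, 0],
    [0, 0, 0],
  ],
  dr=[
    [0, 0, -0.01],
    [0, 0, -0.03],
    [0, 0, -0.055],
    [0, 0, -0.08],
    [0, 0, -0.105],
    [0, 0, -0.13],
    [0, 0, -0.155],
    [0, 0, -0.18],
    [0, 0, -0.2],
    [0, 0, -0.2],
  ],
  claw=[0, 0, 0, 0, 0, 0, 0, 0, 0, 0],
)

```text
time_s: 19.7
tcp_pos: [0.4389, -0.401, 0.0901]
eef_rot: [-180.0, -0.0, -100.2]
contact_force: [0.5, 0.5, -0.1]
gripper_width: 0.0118
gripper_force: 15.0
```

```bash
python3 go.py 438.3 -400.7 89.5 -172.4
```

```text
t 19.7 p [ 438.9 -401.    90.1] rot [-1.7997e+02 -1.0000e-02 -1.0020e+02] j [-23.6  20.  -19.7   0.  -50.3  13.4] F [ 0.5  0.5 -0.1] M [ 0.46 -0.41  0.03] w 0.0118 gf 15.0
travel [-0.0004  0.0013  0.0011] dr [-1.000e-04  0.000e+00  2.006e-01] deg [-0.   0.  72.2]
```

Call:
jog_arm(
  travel=[
    [0, 0, 0],
    [0, 0, 0],
    [0, 0, 0],
    [0, 0, 0],
    [0, 0, 0],
    [0, 0, 0],
    [0, 0, 0],
    [0, 0, 0],
    [0, 0, 0],
    [0, 0, 0],
  ],
  dr=[
    [0, 0, -0.012],
    [0, 0, -0.032],
    [0, 0, -0.055],
    [0, 0, -0.078],
    [0, 0, -0.1],
    [0, 0, -0.115],
    [0, 0, -0.125],
    [0, 0, -0.132],
    [0, 0, -0.139],
    [0, 0, -0.144],
  ],
  claw=[0, 0, 0, 0, 0, 0, 0, 0, 0, 0],
)

```text
time_s: 20.95
tcp_pos: [0.4392, -0.401, 0.0901]
eef_rot: [-180.0, -0.0, -48.4]
contact_force: [1.8, 0.6, -1.8]
gripper_width: 0.0124
gripper_force: 15.0
```

```bash
python3 go.py 438.3 -400.7 89.5 -172.4; python3 d.py .06 .085 turn.png
```

```text
t 20.95 p [ 439.2 -401.    90.1] rot [-1.7997e+02 -5.0000e-02 -4.8380e+01] j [-23.6  20.  -19.7  -0.  -50.3  65.2] F [ 1.8  0.6 -1.8] M [ 0.26 -0.8  -0.1 ] w 0.0124 gf 15.0
travel [-0.0017  0.0009  0.0012] dr [-2.000e-04 -0.000e+00  3.445e-01] deg [-1.00e-01 -0.00e+00  1.24e+02]
scene 726 tilt x,y deg [0.15 0.47] z 77.7 rect [ 500.2 -402.6] [ 88.2 200.1] 88.47
[(array([359.6, 330. ]), 0.57, array([ 0.5055, -0.4066,  0.    ]))]
top 59 tilt x,y deg [16.33  0.1 ] z 79.1 rect [ 418.4 -398.4] [40.7 36.5] 88.01
[]
```

Call:
jog_arm(
  travel=[
    [0, 0, 0],
    [0, 0, 0],
    [0, 0, 0],
    [0, 0, 0],
    [0, 0, 0],
    [0, 0, 0],
    [0, 0, 0],
    [0, 0, 0],
    [0, 0, 0],
    [0, 0, 0],
  ],
  dr=[
    [0, 0, -0.003],
    [0, 0, -0.006],
    [0, 0, -0.009],
    [0, 0, -0.012],
    [0, 0, -0.015],
    [0, 0, -0.018],
    [0, 0, -0.02],
    [0, 0, -0.02],
    [0, 0, -0.02],
    [0, 0, -0.02],
  ],
  claw=[0, 0, 0, 0, 0, 0, 0, 0, 0, 0],
)

```text
time_s: 22.4
tcp_pos: [0.4384, -0.4009, 0.09]
eef_rot: [180.0, 0.0, -41.1]
contact_force: [-0.6, -2.5, 0.5]
gripper_width: 0.012
gripper_force: 15.2
```

```bash
python3 go.py 438.3 -400.7 89.5 -172.4; python3 d.py .06 .085 turn.png
```

```text
t 22.4 p [ 438.4 -400.9   90. ] rot [ 1.7998e+02  2.0000e-02 -4.1120e+01] j [-23.6  20.  -19.7   0.  -50.3  72.5] F [-0.6 -2.5  0.5] M [-0.86  0.56 -0.31] w 0.012 gf 15.2
travel [-0.0004 -0.0002  0.0011] dr [ 1.000e-04 -0.000e+00  3.647e-01] deg [  0.   -0.  131.3]
scene 703 tilt x,y deg [0.33 0.64] z 77.7 rect [ 498.6 -401.4] [ 87.1 202.1] 89.89
[(array([356.8, 330.5]), 0.95, array([ 0.4983, -0.403 ,  0.    ]))]
top 49 tilt x,y deg [24.8  -8.15] z 77.8 rect [ 413.2 -399.5] [29.1 42.7] 1.27
[]
```

Call:
jog_arm(
  travel=[
    [0, 0, 0],
    [0, 0, 0],
    [0, 0, 0],
    [0, 0, 0],
    [0, 0, 0],
    [0, 0, -0.03],
    [0, 0, -0.08],
    [0, 0, -0.14],
    [0, 0, -0.2],
    [0, 0, -0.23],
  ],
  dr=[
    [0, 0, 0.005],
    [0, 0, 0.01],
    [0, 0, 0.01],
    [0, 0, 0.01],
    [0, 0, 0.01],
    [0, 0, 0.01],
    [0, 0, 0.01],
    [0, 0, 0.01],
    [0, 0, 0.01],
    [0, 0, 0.01],
  ],
  claw=[0.3, 0.4, 0.5, 0.5, 0.5, 0.5, 0.5, 0.5, 0.5, 0.5],
)

```text
time_s: 23.85
tcp_pos: [0.4393, -0.4014, 0.2079]
eef_rot: [-179.9, -0.2, -44.7]
contact_force: [0.3, 0.2, 0.3]
gripper_width: 0.0438
gripper_force: 0.0
```

```bash
python3 go.py 438.3 -400.7 89.5 -172.4; python3 d.py .06 .085 turn2.png;python3 k.py
```

```text
t 23.85 p [ 439.3 -401.4  207.9] rot [-179.95   -0.19  -44.7 ] j [-23.6  13.7 -11.5   0.  -64.6  68.9] F [0.3 0.2 0.3] M [ 0.05 -0.06  0.04] w 0.0438 gf 0.0
travel [-0.0032  0.0007  0.2367] dr [-7.000e-04 -1.000e-04  3.547e-01] deg [ -0.2  -0.  127.7]
scene 889 tilt x,y deg [0.16 0.69] z 77.9 rect [ 498.7 -399.8] [199.5  89.5] 2.25
[(array([358.7, 331.2]), 0.63, array([ 0.5011, -0.4077,  0.    ]))]
top 115 tilt x,y deg [3.98 9.99] z 79.9 rect [ 431.1 -424.2] [46.6 58.2] 87.93
[]
scene knob [343.9 327.1] 0.51 [ 0.4369 -0.4033  0.1065]
top knob [412.4 228.1] 0.46 [ 0.436  -0.4041  0.1065]
34 z 0.1153 ctr [ 440.5 -406. ] [11.7 40.8] 48.5 pca 141.3
```

View pics/turn2.png

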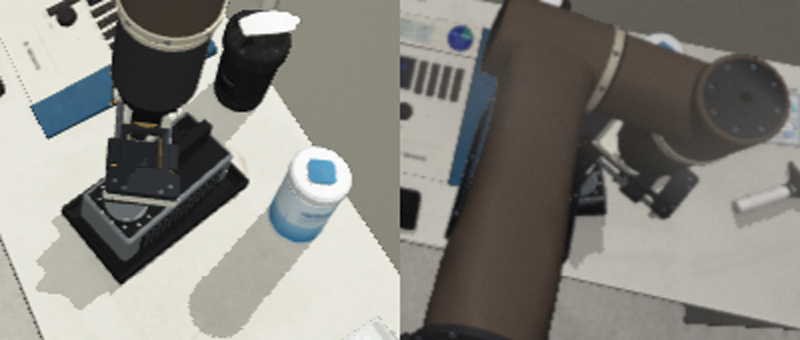

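Call:
jog_arm(
  travel=[
    [0, 0, -0.06],
    [-0.02, -0.02, -0.1],
    [-0.06, -0.06, -0.1],
    [-0.12, -0.12, -0.1],
    [-0.18, -0.18, -0.1],
    [-0.24, -0.24, -0.1],
    [-0.3, -0.3, -0.1],
    [-0.36, -0.36, -0.1],
    [-0.41, -0.42, -0.1],
    [-0.42, -0.43, -0.1],
  ],
  dr=[
    [0, 0, 0],
    [0, 0, 0],
    [0, 0, 0],
    [0, 0, 0],
    [0, 0, 0],
    [0, 0, 0],
    [0, 0, 0],
    [0, 0, 0],
    [0, 0, 0],
    [0, 0, 0],
  ],
  claw=[0.5, 0.5, 0.5, 0.5, 0.5, 0.5, 0.5, 0.5, 0.5, 0.5],
)

```text
time_s: 25.5
tcp_pos: [0.4406, -0.0986, 0.2547]
eef_rot: [180.0, 0.0, -44.6]
contact_force: [-0.3, 1.1, -0.5]
gripper_width: 0.0438
gripper_force: 0.0
```

```bash
python3 d.py .06 .085 turn3.png;python3 k.py
python3 - <<'E'
import cv2
import numpy as np
d=np.load('scene.npz')['px'][270:370,300:420]; e=np.load('top.npz')['px'][165:265,360:460]
f=lambda a:cv2.resize(a,(400,400),interpolation=cv2.INTER_CUBIC)
cv2.imwrite('pics/kn2.png',np.hstack([f(d),f(e)])[:,:,::-1])
for c in('scene','top'):
    W=np.load(f'{c}.npz')['W']
    for n,lo,hi in(('phone',(.34,-.18),(.5,.07)),):
        m=(W[...,0]>.37)&(W[...,0]<.475)&(W[...,1]>-.15)&(W[...,1]<.04)&(W[...,2]>.006)&(W[...,2]<.016); print(n,np.median(W[m],0).round(3))
E
```

```text
scene 1501 tilt x,y deg [0.1  0.27] z 78.0 rect [ 499. -399.] [199.   89.5] 2.23
[(array([354.7, 327.2]), 0.62, array([ 0.5002, -0.3922,  0.    ]))]
top 874 tilt x,y deg [ 0.26 -0.08] z 78.3 rect [ 498.3 -399.4] [199.1  90.1] 2.03
[(array([404.3, 214.4]), 0.64, array([ 0.5014, -0.4148,  0.    ]))]
scene knob [344.5 322.4] 0.64 [ 0.4467 -0.3946  0.1065]
140 z 0.1156 ctr [ 437.3 -401.4] [15.1 55. ] 45.3 pca 136.6
top knob [413.4 231.5] 0.7 [ 0.4245 -0.4062  0.1065]
73 z 0.1163 ctr [ 436.6 -401.2] [12.8 56.1] 46.3 pca 137.1
phone [ 0.422 -0.061  0.01 ]
phone [ 0.418 -0.067  0.01 ]
```

View pics/kn2.png

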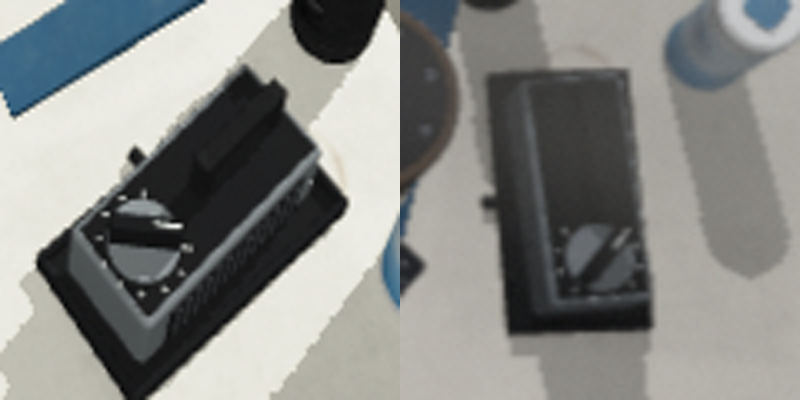

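Call:
jog_arm(
  travel=[
    [0.03, 0.03, 0],
    [0.08, 0.083, 0],
    [0.14, 0.145, 0],
    [0.2, 0.208, 0],
    [0.27, 0.28, 0],
    [0.34, 0.353, 0],
    [0.39, 0.405, 0.03],
    [0.42, 0.436, 0.1],
    [0.42, 0.436, 0.18],
    [0.42, 0.436, 0.22],
  ],
  dr=[
    [0, 0, 0],
    [0, 0, 0],
    [0, 0, 0],
    [0, 0, 0],
    [0, 0, 0],
    [0, 0, 0],
    [0, 0, 0],
    [0, 0, 0],
    [0, 0, 0],
    [0, 0, 0],
  ],
  claw=[0.5, 0.5, 0.5, 0.5, 0.5, 0.5, 0.5, 0.5, 0.5, 0.5],
)

```text
time_s: 27.15
tcp_pos: [0.4347, -0.4035, 0.1422]
eef_rot: [179.9, 0.2, -44.8]
contact_force: [0.5, -0.4, 1.2]
gripper_width: 0.0438
gripper_force: 0.0
```

```bash
python3 go.py 437 -401.4 90 -44.3
```

```text
t 27.15 p [ 434.7 -403.5  142.2] rot [179.95   0.21 -44.84] j [-24.   16.9 -16.3  -0.  -57.   69.2] F [ 0.5 -0.4  1.2] M [ 0.02 -0.    0.  ] w 0.0438 gf 0.0
travel [ 0.0007 -0.0062  0.1044] dr [ 0.0001  0.0006 -0.0015] deg [ 0.1  0.2 -0.5]
```

Call:
jog_arm(
  travel=[
    [0, -0.002, 0.02],
    [0, -0.002, 0.05],
    [0, -0.002, 0.08],
    [0, -0.002, 0.1],
    [0, -0.002, 0.104],
    [0, -0.002, 0.104],
    [0, -0.002, 0.104],
    [0, -0.002, 0.104],
    [0, -0.002, 0.104],
    [0, -0.002, 0.104],
  ],
  dr=[
    [0, 0, 0],
    [0, 0, 0],
    [0, 0, 0],
    [0, 0, 0],
    [0, 0, 0],
    [0, 0, 0],
    [0, 0, 0],
    [0, 0, 0],
    [0, 0, 0],
    [0, 0, 0],
  ],
  claw=[0.5, 0.5, 0.5, 0.5, 0.5, 0.3, 0, 0, 0, 0],
  newtons=8,
)

```text
time_s: 28.4
tcp_pos: [0.4378, -0.4024, 0.0934]
eef_rot: [-180.0, -0.1, -44.7]
contact_force: [2.0, 1.2, 2.1]
gripper_width: 0.012
gripper_force: 7.9
```

```bash
python3 go.py 437 -401.4 90 -44.3
```

```text
t 28.4 p [ 437.8 -402.4   93.4] rot [-1.7998e+02 -5.0000e-02 -4.4700e+01] j [-23.8  19.8 -19.5  -0.  -50.7  69.1] F [2.  1.2 2.1] M [ 0.52 -0.55  0.09] w 0.012 gf 7.9
travel [-0.0025 -0.0003  0.0068] dr [-0.0001 -0.0001 -0.0011] deg [-0.  -0.1 -0.4]
```

Call:
jog_arm(
  travel=[
    [0, 0, 0],
    [0, 0, 0],
    [0, 0, 0],
    [0, 0, 0],
    [0, 0, 0],
    [0, 0, 0],
    [0, 0, 0],
    [0, 0, 0],
    [0, 0, 0],
    [0, 0, 0],
  ],
  dr=[
    [0, 0, -0.002],
    [0, 0, -0.004],
    [0, 0, -0.006],
    [0, 0, -0.008],
    [0, 0, -0.01],
    [0, 0, -0.012],
    [0, 0, -0.014],
    [0, 0, -0.014],
    [0, 0, -0.014],
    [0, 0, -0.014],
  ],
  claw=[0, 0, 0, 0, 0, 0, 0, 0, 0, 0],
  newtons=8,
)

```text
time_s: 29.65
tcp_pos: [0.4377, -0.4026, 0.0933]
eef_rot: [-180.0, -0.1, -39.7]
contact_force: [4.2, 1.4, 4.4]
gripper_width: 0.0122
gripper_force: 8.3
```

```bash
python3 go.py 437 -401.4 90 -44.3
```

```text
t 29.65 p [ 437.7 -402.6   93.3] rot [-1.800e+02 -6.000e-02 -3.967e+01] j [-23.8  19.8 -19.5   0.  -50.7  74.1] F [4.2 1.4 4.4] M [ 0.3  -1.84 -0.2 ] w 0.0122 gf 8.3
travel [-0.0026 -0.0009  0.0067] dr [-0.     -0.0002  0.0129] deg [-0.  -0.1  4.6]
```

Call:
jog_arm(
  travel=[
    [0, 0, 0],
    [0, 0, 0],
    [0, 0, 0],
    [0, 0, 0],
    [0, 0, -0.02],
    [0, 0, -0.07],
    [0, 0, -0.13],
    [0, 0, -0.2],
    [0, 0, -0.26],
    [0, 0, -0.3],
  ],
  dr=[
    [0, 0, 0],
    [0, 0, 0],
    [0, 0, 0],
    [0, 0, 0],
    [0, 0, 0],
    [0, 0, 0],
    [0, 0, 0],
    [0, 0, 0],
    [0, 0, 0],
    [0, 0, 0],
  ],
  claw=[0.3, 0.5, 0.5, 0.5, 0.5, 0.5, 0.5, 0.5, 0.5, 0.5],
)

```text
time_s: 30.9
tcp_pos: [0.4375, -0.4026, 0.2457]
eef_rot: [-180.0, -0.1, -39.7]
contact_force: [-0.4, -0.8, -0.2]
gripper_width: 0.0437
gripper_force: 0.0
```

Call:
jog_arm(
  travel=[
    [-0.02, -0.02, 0],
    [-0.06, -0.06, 0],
    [-0.11, -0.12, 0],
    [-0.16, -0.18, 0],
    [-0.21, -0.24, 0],
    [-0.26, -0.3, 0],
    [-0.31, -0.36, 0],
    [-0.36, -0.42, 0],
    [-0.38, -0.45, 0],
    [-0.38, -0.45, 0],
  ],
  dr=[
    [0, 0, 0],
    [0, 0, 0],
    [0, 0, 0],
    [0, 0, 0],
    [0, 0, 0],
    [0, 0, 0],
    [0, 0, 0],
    [0, 0, 0],
    [0, 0, 0],
    [0, 0, 0],
  ],
  claw=[0.5, 0.5, 0.5, 0.5, 0.5, 0.5, 0.5, 0.5, 0.5, 0.5],
)

```text
time_s: 32.15
tcp_pos: [0.4341, -0.1066, 0.2429]
eef_rot: [-180.0, 0.0, -39.5]
contact_force: [0.7, -0.5, 0.4]
gripper_width: 0.0436
gripper_force: 0.0
```

```bash
python3 d.py .06 .085 turn4.png;python3 k.py; python3 go.py 437 -401.4 90 -44.3
python3 - <<'E'
from h import *
for cam in('scene','top'):
    c=r.capture(cam);W=world(c)
    for n in('phone','stapler','tape'):
        for g in r.regions_of(n,cam)[:1]:
            P=W[g['pixels']&(c['range_z']>0)]; print(n,round(g['conf'],2),np.percentile(P,[2,50,98],axis=0).round(3).tolist())
E
```

```text
scene 1500 tilt x,y deg [-0.03  0.23] z 77.9 rect [ 498.9 -399.6] [199.5  88.8] 2.58
[(array([357.7, 331.8]), 0.79, array([ 0.4976, -0.4073,  0.    ]))]
top 859 tilt x,y deg [-0.19  0.17] z 78.4 rect [ 497.8 -400.2] [199.6  89.9] 1.69
[(array([400.5, 218.6]), 0.79, array([ 0.4868, -0.3996,  0.    ]))]
scene knob [344.2 325.6] 0.86 [ 0.4402 -0.4007  0.1065]
scene knob [261.3 259.1] 0.7 [ 0.3872 -0.1075  0.1065]
141 z 0.1142 ctr [ 436.9 -402. ] [14.4 54.5] 48.8 pca 137.2
top knob [305.2 239.8] 0.71 [ 0.413  -0.0462  0.1065]
top knob [411.5 229.4] 0.66 [ 0.4318 -0.4007  0.1065]
74 z 0.1153 ctr [ 436.3 -404. ] [12.2 57.8] 47.0 pca 137.2
t 32.55 p [ 434.5 -108.3  242.9] rot [ 1.7998e+02  1.0000e-02 -3.9730e+01] j [ 11.4  -2.2 -24.9  -0.  -67.3  38.9] F [ 0.  -0.2  0.1] M [ 0.07 -0.02 -0.03] w 0.0439 gf 0.0
travel [0.3785 0.4475 0.3058] dr [0.     0.     0.0127] deg [0.  0.  4.6]
phone 0.87 [[0.379, -0.134, 0.003], [0.421, -0.061, 0.01], [0.464, 0.021, 0.015]]
tape 0.93 [[0.533, 0.213, -0.001], [0.562, 0.265, 0.028], [0.606, 0.299, 0.05]]
phone 0.6 [[0.376, -0.136, 0.002], [0.414, -0.078, 0.01], [0.447, -0.005, 0.017]]
stapler 0.61 [[0.657, 0.237, 0.003], [0.672, 0.297, 0.045], [0.694, 0.361, 0.056]]
tape 0.7 [[0.531, 0.212, 0.004], [0.589, 0.263, 0.044], [0.617, 0.297, 0.054]]
```

View pics/turn4.png

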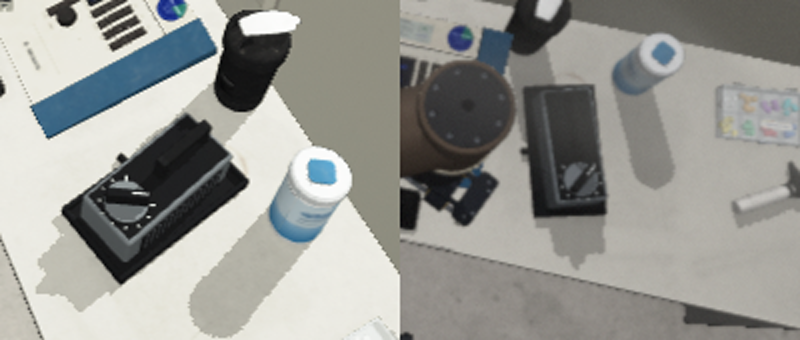

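The speaker stands flat in the cradle (about (180,190) in the left view) and its top is at 78 mm as expected. The knob bar sits at its stop, and the bystanders have not moved.

```bash
python3 -c "
from plant import r
print(r.close_job())"
```

```text
the job is handed in; nothing more can be done
None
```

The speaker is upright and flat in its charging cradle, the volume knob is turned anticlockwise to its off stop, and the phone, stapler and tape are where they were; the job is handed in, with the clock at about 33 s of the 70 s.

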